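Close a tin with the lidding press

ROBOT

A 6-joint arm with a two-finger parallel gripper is mounted at the origin on a cart in front of the work surface, level with it; the furniture and walls round the work are solid. World frame = base frame: x ahead of the robot, y to its left, z up, the work surface at z = 0. Lengths are in m, angles in rad, forces in N, time in s.
With the tool pointing down it reaches from about 0.375 to 0.975 m from the base axis. Payload 3.8 kg.
Tool frame: the origin (TCP) lies on the mounting face of the last link; the fingertips stand 173 mm ahead of it and the grasp point (between the pads) lies 155 mm ahead of it; z points along the fingers, y is the line along which they close (so a half turn about z gives the same grasp; the last joint's range is limited). The gripper opens to 85 mm and grips with 20 to 120 N. Pads are 22 mm wide; open, the fingers measure 114 mm over their backs; the gripper's body (76 mm by 85 mm) begins 54 mm behind the grasp point. The pads swing forward as they close: fully open they stand 13 mm farther back than shut.
Start: joints at [-1.237, 0.264, 1.604, -0, 1.274, -0.037], TCP at [0.245, -0.629, 0.405] pointing down, gripper open.
Joint ranges: [-2.63, 2.63], [-0.94, 2.18], [0.31, 2.57], [-1.31, 4.45], [0, 2.66], [-2.55, 2.55]. Speed limits (rad/s): [2.57, 2.57, 3.14, 3.14, 3.14, 3.14].

INTERFACE

Orientations are given as a rotation vector (axis times angle).
In Python, from workcell import bot gives the robot as it stands.
- The arm moves only by the tool drive_tool, never from a script. Its argument "increments" is a list of rows, each an object with "delta_pos": the shift along the tool's x, y, z in mm, a list of three; "turn": the turn about the tool's z in rad; "jaw": the opening, from -1 (shut) to 1 (fully open). A call has 1 to 8 rows; each row shifts and turns the commanded pose from where the row before left it, along the tool's axes as they then stand; what a row does not reach is not made up. A row lasts 1/12 s, in which the tool goes at most 41.7 mm and 7.16 degrees, less where a joint would pass 70% of its speed; a pose out of reach is approached as far as the arm can. A call is refused whole if a number of a shift passes 41.7 or a number of a turn 0.125, either way. A call with a gripper value outside its range is refused whole. The fingers move at their own pace and stop on an object; "grip_force" is the grip in N (left out, the last holds). Time passes only in rows, so rows that do not move let the fingers close. It gives the time, the measured TCP pose, the force, the opening and the grip force at its end, in the units of the state.
- bot.read_state(): the state, without advancing time (a new reading comes with each control period).
- bot.read_camera(name): name is "scene" or "top"; returns a dict with "pixels" (400x640x3 uint8, red, green, blue), "fovy" (degrees; the focal length in pixels is half the picture's height over the tangent of half this angle, whatever the lens; pixels are square), "cx", "cy" (the principal point, pixels), "camera_from_world" (4x4, takes a point from world to camera coordinates). Camera axes: x right, y down, z forward; pixel columns grow to the right and rows downward; lengths in m; the calibration is good to about 2 mm. A picture is of the moment at which its call begins. There is no depth.
- bot.finish_job(): hands the job in; it is judged then, once.
The state is a dict: "time": time; "q": joint angles; "joint_vel": joint speeds; "joint_torque": joint torques, N m; "tool_pos": TCP position; "tcp_rot": TCP orientation; "wrist_force": force on the tool from outside, world axes, zero at the start; "torque": the same for the moment, N m; "width": opening from 0.0 (shut) to 1.0 (fully open); "grip_force": force on a finger pad.
Only numpy, scipy, OpenCV 4.12 (cv2) and the standard library are available. Lean on these libraries where they do the work, as an engineer would, in place of code of your own. Each camera call takes 0.05 s, during which the arm holds its last target. There are 200 camera calls.

TASK

The tin in the white press has its blue cap standing proud. Crank the black grip clockwise (seen from above) until the press has pushed the cap fully home and still bears on it, then push the red locking lever down flat and leave the press like that. Do not crush the tin by overtightening, and leave the other things on the worktop alone.

Things in the scene. Friction and masses are not known exactly. Their poses are not given: they have to be found in the camera images.
- press: white bench-top screw press, fixed to the worktop: base plate 170 mm deep (x) and 250 mm wide (y), two steel columns 170 mm apart, a white cross-beam along y with its top at 174 mm. Origin: centre of the underside of its base; x points from its front to its back, z up.
- press_crank (a joint): angle of the crank on top of the press, rad; it turns at a fixed height about the upright axis through the press origin and grows clockwise seen from above, lowering the pad 20 mm a turn (starts 3 to 6, cap home near 12.3, tin crushed near 14). It takes about 2 N at the grip, 4 N while the cap slides, and more once it is home (8 N is plenty); let go, it springs back a little and holds.
- crank_grip (a point): middle of the crank's black grip, an upright paddle fixed (not swivelling) on the arm: 42 mm long along the arm, 16 mm thick across it, 197 to 235 mm above the worktop; this point is 75 mm from the crank axis, 219 mm above the worktop. x points outward along the arm, z up. The steel arm below is 22 mm wide, its top at 197 mm.
- press_pad: round white pressing pad, 72 mm across, sprung (40 N per mm) under a steel crossbar that travels on the columns; origin: centre of its underside (116 mm above the worktop when the crank reads 0). The crossbar's threaded rod, 16 mm thick, stands up through the crank hub to at most 240 mm above the worktop and sinks with the pad.
- tin: loose round food tin, 75 mm across, 58 mm high, standing in a shallow grey ring on the press base under the plate; origin: centre of its underside (16 mm above the worktop), z up.
- tin_cap (a joint): how far the blue cap has been pushed onto the tin, m: 0 standing 8 mm proud, 0.008 fully home. It is tight: it takes about 40 N, and stays where it is left.
- cap_top (a point): centre of the top face of the blue cap (81 mm across): 86 mm above the worktop when proud, 78 mm when home.
- press_lock (a joint): red locking lever at the left (+y) end of the beam, rad: starts 0 to 0.2 (0 = raised, slanting up 1 rad above level), grows as it is pushed down, 1.0 = flat, its stop. It swings about a level axis along the press's x at press y = +122 mm, 176 mm above the worktop, and stays where it is left (about 2 N at its ball).
- lock_ball (a point): centre of the red ball (26 mm across) at the end of the locking lever, 78 mm from its pivot; when the lever is flat it lies at press x 0, y +200 mm, 176 mm above the worktop.
- tin_tuna: bystander: low round tin, 86 mm across, 40 mm high, in the wooden tray on the right; origin at its underside.
- spice_jar: bystander: spice jar with a red lid, 45 mm across, 109 mm high, in the wooden tray; origin at its underside.
- mug: bystander: dark mug, 92 mm across, 94 mm high, behind the press; origin at its underside.
- beaker: bystander: pale beaker with green lid and foot, 70 mm across, 144 mm high, behind the press; origin at its underside.
- soap: bystander: white soap dispenser with a purple pump, 170 mm high, at the back on the left; origin at its underside.

How it is judged:
By the outcome, as a careful person would: the job done as asked, in the order asked, and still so for the second after the job is handed in, with the robot touching nothing.
It also fails if it takes over 72 s, if anything falls off the work surface, if the arm or the gripper's body presses on something with over 40 N, if the wrist force passes 120 N, or if a joint passes its speed limit or range.

## Working session

There is one attempt and no reset: what is moved stays moved. The work goes in short steps, Python scripts to look and compute and a tool call to move; the robot and the scene stay as the last step left them, time stands still between calls to the robot, and variables do not carry over. Pictures are saved under pics/ and viewed, at most 10 in all, crops included, and the job is handed in when it is done.

Besides the shell and the picture viewer there is one more tool, called after ">>>" as name(argument=value, ...), one argument or row to a line, values as JSON. drive_tool: Moves the arm, as the interface text tells. Its arguments: {"type":"object","properties":{"increments":{"type":"array"},"grip_force":{"type":"number"}},"required":["increments"]}

```bash
mkdir -p pics; ls; python3 - <<'E'
from workcell import bot
import cv2
s=bot.read_state();print({k:(v if not hasattr(v,'round') else v) for k,v in s.items()})
for n in("scene","top"):
    c=bot.read_camera(n);cv2.imwrite(f"pics/{n}0.png",cv2.cvtColor(c["pixels"],cv2.COLOR_RGB2BGR));print(n,c["fovy"],c["cx"],c["cy"],c["camera_from_world"])
E
```

```text
pics
{'time': 0.0, 'q': array([-1.23693196e+00,  2.64797036e-01,  1.60538775e+00, -6.81080739e-06,
        1.27367265e+00, -3.69001282e-02]), 'joint_vel': array([-0.00046458,  0.00031539, -0.00017327,  0.00139555,  0.00103343,
       -0.00057383]), 'joint_torque': array([-9.36964170e-04, -5.15117490e+01, -3.67315221e+01, -1.81564396e-04,
        1.31928729e-02, -2.34577465e-05]), 'tool_pos': array([ 0.24445806, -0.62881662,  0.40332457]), 'tcp_rot': array([-3.08556302e+00, -5.78655802e-01,  5.36021179e-04]), 'wrist_force': array([-0.03072767,  0.20073166,  0.5561029 ]), 'torque': array([ 0.02597468, -0.0007679 , -0.02170453]), 'grip_force': 0.0, 'width': 0.9970371744582461}
scene 49.712224886809445 310.38696501050646 193.8104750365317 [[-0.73117159 -0.6821445  -0.00818519  0.43837988]
 [-0.46256489  0.50455789 -0.72900964  0.42002142]
 [ 0.50141981 -0.52924496 -0.68445449  1.20359064]
 [ 0.          0.          0.          1.        ]]
top 50.89309527145738 311.285901910581 193.2581980761698 [[-0.5388023  -0.84239088 -0.00834841  0.31341192]
 [-0.8086092   0.51992421 -0.27537243  0.53400361]
 [ 0.23631177 -0.1416207  -0.96130137  1.17242408]
 [ 0.          0.          0.          1.        ]]
```

View pics/scene0.png

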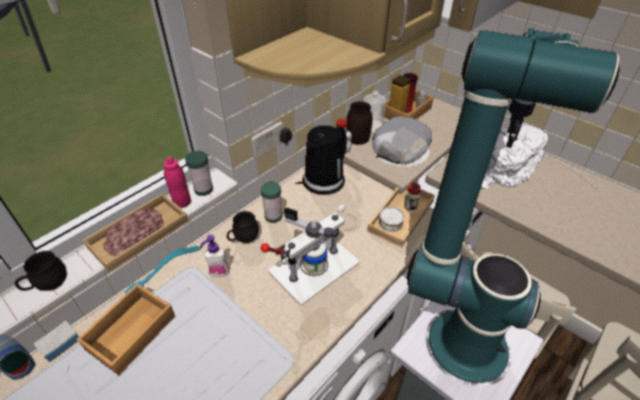

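View pics/top0.png

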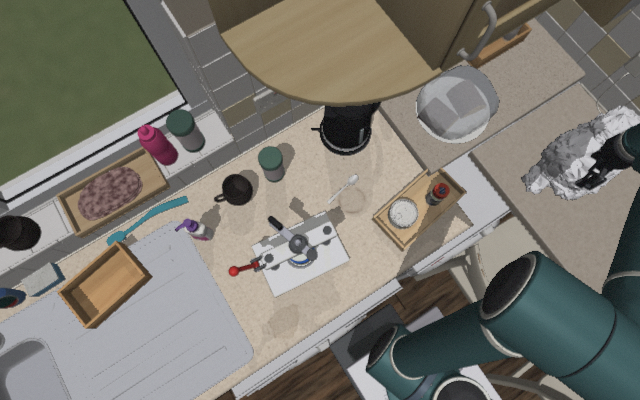

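The scene view shows the press in front of the robot at about (315,255), with its ball at (266,248). In the top view the hub is at (298,243), the grip at (275,223) and the red ball at (233,271). Next I'll measure these.

```bash
cat > h.py <<'E'
from workcell import bot
import cv2, numpy as np
def cam(n):
    c=bot.read_camera(n);c["f"]=200/np.tan(np.radians(c["fovy"]/2));return c
def ray(c,u,v,z):
    T=c["camera_from_world"];R=T[:3,:3];o=-R.T@T[:3,3]
    d=R.T@np.array([(u-c["cx"])/c["f"],(v-c["cy"])/c["f"],1]);return o+d*(z-o[2])/d[2]
def proj(c,p):
    q=c["camera_from_world"]@np.append(p,1);return q[:2]/q[2]*c["f"]+[c["cx"],c["cy"]]
def tri(obs):
    A=[];b=[]
    for c,(u,v) in obs:
        T=c["camera_from_world"];R=T[:3,:3];o=-R.T@T[:3,3]
        d=R.T@np.array([(u-c["cx"])/c["f"],(v-c["cy"])/c["f"],1]);d/=np.linalg.norm(d)
        P=np.eye(3)-np.outer(d,d);A.append(P);b.append(P@o)
    return np.linalg.lstsq(np.vstack(A),np.hstack(b),rcond=None)[0]
def blob(c,lo,hi,box):
    x0,y0,x1,y1=box;h=cv2.cvtColor(c["pixels"][y0:y1,x0:x1],cv2.COLOR_RGB2HSV)
    m=cv2.inRange(h,lo,hi);n,l,s,ce=cv2.connectedComponentsWithStats(m)
    return [(s[i,4],(ce[i]+[x0,y0]).round(1)) for i in range(1,n) if s[i,4]>12],m
E
python3 - <<'E'
from h import *
t=cam("top");s=cam("scene")
bt=blob(t,(0,120,60),(12,255,255),(215,245,285,290));bs=blob(s,(0,120,60),(12,255,255),(250,235,300,275))
print("red",bt[0],bs[0])
# ball: largest distance transform
P=[]
for (b,m),o in((bt,(215,245)),(bs,(250,235))):
    d=cv2.distanceTransform(m,cv2.DIST_L2,5);y,x=np.unravel_index(d.argmax(),d.shape);P.append((x+o[0],y+o[1]));print(P[-1],d.max())
print("ball",tri([(t,P[0]),(s,P[1])]))
for c,n,bx in((t,"top",(215,195,365,305)),(s,"scene",(250,190,370,305))):
    x0,y0,x1,y1=bx;k=5 if n=="top" else 5
    cv2.imwrite(f"pics/{n}_crop.png",cv2.resize(cv2.cvtColor(c["pixels"][y0:y1,x0:x1],cv2.COLOR_RGB2BGR),None,fx=k,fy=k,interpolation=cv2.INTER_CUBIC))
E
```

```text
red [(np.int32(155), array([241.4, 268.3]))] [(np.int32(113), array([270.3, 248.7]))]
(np.int64(233), np.int64(271)) 4.3938
(np.int64(265), np.int64(247)) 4.1969
ball [0.51544031 0.26658797 0.23805763]
```

View pics/top_crop.png

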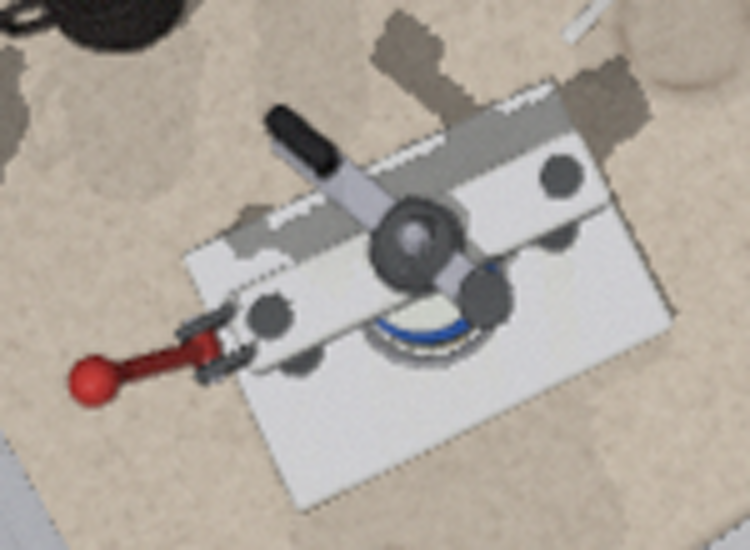

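View pics/scene_crop.png

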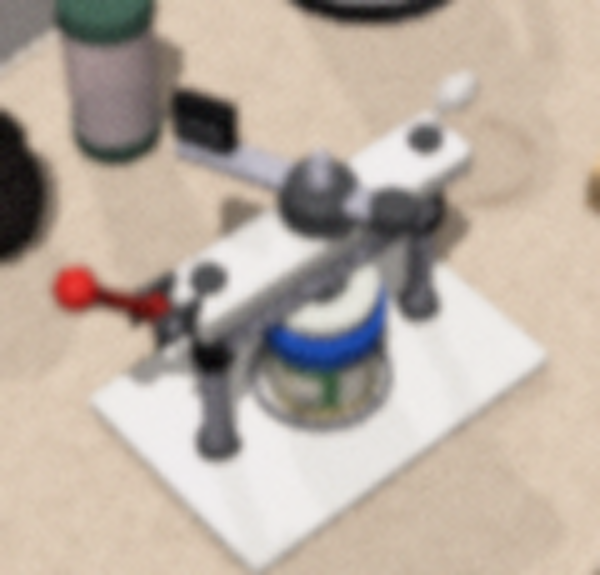

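The top crop shows the base corners at about (182,258), (550,82), (672,315) and (305,510). The column caps are at (268,315) and (562,175), the grip top at (302,140) and the ball at (93,381). In the scene crop the grip top is at (207,110) and the plate corners at (95,400), (258,572) and (547,357).

```bash
python3 - <<'E'
from h import *
t=cam("top");s=cam("scene")
g=lambda x,y:(x/5+215-.4,y/5+195-.4)
gs=lambda x,y:(x/5+250-.4,y/5+190-.4)
C=[ray(t,*g(*p),.012) for p in((182,258),(550,82),(672,315),(305,510))]
print("sides",[np.linalg.norm(C[i]-C[(i+1)%4]).round(4) for i in range(4)])
o=np.mean(C,0);print("base centre top",o)
d=C[0]-C[1]+C[3]-C[2];print("yaw of +y",np.arctan2(d[1],d[0])-np.pi/2)
S=[ray(s,*gs(*p),.012) for p in((95,400),(258,572),(547,357))];print("base centre scene",(S[0]+S[2])/2, np.linalg.norm(S[0]-S[1]),np.linalg.norm(S[2]-S[1]))
a,b=[ray(t,*g(*p),.178) for p in((268,315),(562,175))];print("cols top",(a+b)/2,np.linalg.norm(a-b),np.arctan2(*(a-b)[1::-1])-np.pi/2)
a,b=[ray(s,*gs(*p),.178) for p in((207,278),(426,137))];print("cols scene",(a+b)/2,np.linalg.norm(a-b),np.arctan2(*(a-b)[1::-1])-np.pi/2)
gp=ray(t,*g(302,138),.230);print("grip top",gp,"tri",tri([(t,g(302,138)),(s,gs(205,118))]))
print("grip scene",ray(s,*gs(205,118),.222))
for nm in("mug","beaker"):pass
E
```

```text
sides [np.float64(0.2487), np.float64(0.1606), np.float64(0.2453), np.float64(0.1674)]
base centre top [0.49685631 0.09348928 0.012     ]
yaw of +y -0.10178186678301193
base centre scene [0.49422901 0.09491178 0.012     ] 0.16566488425867046 0.2447729131730121
cols top [0.49706674 0.0942919  0.178     ] 0.17081596038206473 -0.12193683871116923
cols scene [0.49552146 0.09548001 0.178     ] 0.17108777631624814 -0.11503794123955013
grip top [0.56633559 0.11704679 0.23      ] tri [0.56911229 0.11641496 0.21690623]
grip scene [0.56517426 0.11963531 0.222     ]
```

>>> drive_tool(
  increments=[
    {"delta_pos": [26,-28.7,-8],"turn": 0,"jaw": -1},
    {"delta_pos": [26,-28.7,-8],"turn": 0,"jaw": -1},
    {"delta_pos": [26,-28.7,-8],"turn": 0,"jaw": -1},
    {"delta_pos": [26,-28.7,-8],"turn": 0,"jaw": -1},
    {"delta_pos": [26,-28.7,-8],"turn": 0,"jaw": -1},
    {"delta_pos": [26,-28.7,0],"turn": 0,"jaw": -1},
    {"delta_pos": [26,-28.7,0],"turn": 0,"jaw": -1},
    {"delta_pos": [26,-28.7,0],"turn": 0,"jaw": -1},
  ],
  grip_force=40,
)

```text
time: 0.97
tool_pos: [0.3554, -0.338, 0.4451]
tcp_rot: [3.087, 0.578, 0.001]
wrist_force: [1.5, -1.1, 0.2]
width: -0.003
grip_force: 0.0
```

>>> drive_tool(
  increments=[
    {"delta_pos": [26,-28.7,0],"turn": 0,"jaw": -1},
    {"delta_pos": [26,-28.7,0],"turn": 0,"jaw": -1},
    {"delta_pos": [26,-28.7,0],"turn": 0,"jaw": -1},
    {"delta_pos": [26,-28.7,0],"turn": 0,"jaw": -1},
    {"delta_pos": [26,-28.7,0],"turn": 0,"jaw": -1},
    {"delta_pos": [26,-28.7,0],"turn": 0,"jaw": -1},
    {"delta_pos": [26,-28.7,0],"turn": 0,"jaw": -1},
    {"delta_pos": [26,-28.7,0],"turn": 0,"jaw": -1},
  ],
)

```text
time: 1.63
tool_pos: [0.466, -0.0484, 0.4451]
tcp_rot: [3.087, 0.579, 0.002]
wrist_force: [1.1, -0.5, 0.6]
width: -0.001
grip_force: 0.0
```

>>> drive_tool(
  increments=[
    {"delta_pos": [26,-28.7,0],"turn": 0,"jaw": -1},
    {"delta_pos": [26,-28.7,0],"turn": 0,"jaw": -1},
    {"delta_pos": [26,-28.7,0],"turn": 0,"jaw": -1},
    {"delta_pos": [26,-28.7,0],"turn": 0,"jaw": -1},
    {"delta_pos": [26,-28.7,0],"turn": 0,"jaw": -1},
    {"delta_pos": [15,-17,0],"turn": 0,"jaw": -1},
    {"delta_pos": [0,0,0],"turn": 0,"jaw": -1},
  ],
)

```text
time: 2.22
tool_pos: [0.5438, 0.1557, 0.4445]
tcp_rot: [-3.085, -0.585, -0.001]
wrist_force: [-0.1, -1.3, 0.3]
width: 0.002
grip_force: 0.0
```

>>> drive_tool(
  increments=[
    {"delta_pos": [0,0,34],"turn": 0,"jaw": -1},
    {"delta_pos": [0,0,33],"turn": 0,"jaw": -1},
    {"delta_pos": [0,0,0],"turn": 0,"jaw": -1},
  ],
)

```text
time: 2.47
tool_pos: [0.5401, 0.1509, 0.3706]
tcp_rot: [3.087, 0.579, -0.02]
wrist_force: [-1.4, 0.3, -2.1]
width: -0.003
grip_force: 0.0
```

```bash
python3 - <<'E'
from h import *
t=cam("top");s=cam("scene");o=[]
for c,(x0,y0,x1,y1) in((t,(205,190,365,310)),(s,(245,185,375,305))):
    o.append(cv2.resize(cv2.cvtColor(c["pixels"][y0:y1,x0:x1],cv2.COLOR_RGB2BGR),(480,480) if 0 else (int((x1-x0)*2.7),int((y1-y0)*2.7)),interpolation=cv2.INTER_CUBIC))
h=max(i.shape[0] for i in o)
cv2.imwrite("pics/a1.png",np.hstack([cv2.copyMakeBorder(i,0,h-i.shape[0],0,0,0) for i in o]))
E
```

```text
(no output)
```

View pics/a1.png

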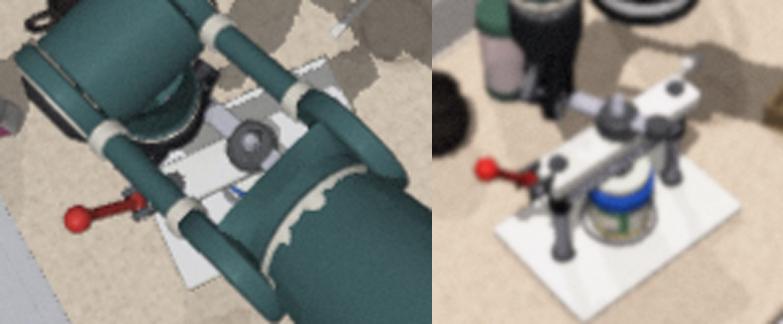

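The closed fingers are down behind the grip, on the far side, with nothing else touched. Next I'll plan the circular push.

```bash
cat > circ.py <<'E'
import numpy as np, json
from scipy.spatial.transform import Rotation as R
M=R.from_rotvec([-3.0856,-0.5788,0.0005]).as_matrix()
C=np.array([.4962,.0945])
p0=np.array([.245,-.629,.405])+M@np.array([.561,-.6197,0])   # commanded xy at start of circle
def rows(cur,phis,r=.075):
    out=[]
    for f in phis:
        w=np.array([*(C+r*np.array([np.cos(f),np.sin(f)])),cur[2]])
        d=(1000*(M.T@(w-cur))).round(1);d[2]=0;cur=cur+M@d/1000;out.append(d[:2].tolist())
    return out,cur
if __name__=="__main__":
    r,_=rows(p0,.85-.15*np.arange(56))
    for k in range(0,56,8):print(round(.85-.15*(k+7),2),r[k:k+8])
E
python3 circ.py; python3 -c "
from h import *
print(bot.read_state()['tool_pos'])"
```

```text
-0.2 [[1.9, 1.8], [4.4, 10.4], [2.8, 10.9], [1.2, 11.1], [-0.5, 11.3], [-2.2, 11.0], [-3.8, 10.6], [-5.4, 9.8]]
-1.4 [[-6.7, 9.0], [-8.1, 7.9], [-9.1, 6.6], [-10.0, 5.1], [-10.6, 3.6], [-11.1, 1.9], [-11.2, 0.3], [-11.2, -1.4]]
-2.6 [[-10.8, -3.0], [-10.2, -4.7], [-9.5, -6.1], [-8.4, -7.4], [-7.2, -8.7], [-5.8, -9.6], [-4.3, -10.3], [-2.8, -10.9]]
-3.8 [[-1.1, -11.2], [0.7, -11.2], [2.2, -11.1], [3.9, -10.5], [5.5, -9.8], [6.8, -9.0], [8.1, -7.7], [9.2, -6.5]]
-5.0 [[10.0, -5.1], [10.7, -3.5], [11.1, -1.9], [11.2, -0.2], [11.1, 1.5], [10.8, 3.2], [10.2, 4.7], [9.4, 6.2]]
-6.2 [[8.4, 7.5], [7.1, 8.7], [5.8, 9.7], [4.2, 10.4], [2.6, 10.9], [1.0, 11.2], [-0.7, 11.2], [-2.4, 11.0]]
-7.4 [[-3.9, 10.5], [-5.6, 9.8], [-6.9, 8.9], [-8.1, 7.7], [-9.3, 6.4], [-10.0, 5.0], [-10.7, 3.4], [-11.1, 1.8]]
[0.54214781 0.15112913 0.37648682]
```

>>> drive_tool(
  increments=[
    {"delta_pos": [1.9,1.8,0],"turn": 0,"jaw": -1},
    {"delta_pos": [4.4,10.4,0],"turn": 0,"jaw": -1},
    {"delta_pos": [2.8,10.9,0],"turn": 0,"jaw": -1},
    {"delta_pos": [1.2,11.1,0],"turn": 0,"jaw": -1},
    {"delta_pos": [-0.5,11.3,0],"turn": 0,"jaw": -1},
    {"delta_pos": [-2.2,11.0,0],"turn": 0,"jaw": -1},
    {"delta_pos": [-3.8,10.6,0],"turn": 0,"jaw": -1},
    {"delta_pos": [-5.4,9.8,0],"turn": 0,"jaw": -1},
  ],
)

```text
time: 3.23
tool_pos: [0.5696, 0.0781, 0.3777]
tcp_rot: [-3.088, -0.578, -0.001]
wrist_force: [-1.0, 1.9, 0.3]
width: -0.002
grip_force: 0.9
```

>>> drive_tool(
  increments=[
    {"delta_pos": [-6.7,9.0,0],"turn": 0,"jaw": -1},
    {"delta_pos": [-8.1,7.9,0],"turn": 0,"jaw": -1},
    {"delta_pos": [-9.1,6.6,0],"turn": 0,"jaw": -1},
    {"delta_pos": [-10.0,5.1,0],"turn": 0,"jaw": -1},
    {"delta_pos": [-10.6,3.6,0],"turn": 0,"jaw": -1},
    {"delta_pos": [-11.1,1.9,0],"turn": 0,"jaw": -1},
    {"delta_pos": [-11.2,0.3,0],"turn": 0,"jaw": -1},
    {"delta_pos": [-11.2,-1.4,0],"turn": 0,"jaw": -1},
  ],
)

```text
time: 3.9
tool_pos: [0.5076, 0.0199, 0.378]
tcp_rot: [3.087, 0.579, 0.001]
wrist_force: [2.2, 1.1, 1.4]
width: 0.008
grip_force: 1.0
```

```bash
python3 - <<'E'
from h import *
s=cam("scene")
cv2.imwrite("pics/a2.png",cv2.resize(cv2.cvtColor(s["pixels"][185:305,245:375],cv2.COLOR_RGB2BGR),None,fx=4,fy=4,interpolation=cv2.INTER_CUBIC))
E
```

```text
(no output)
```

View pics/a2.png

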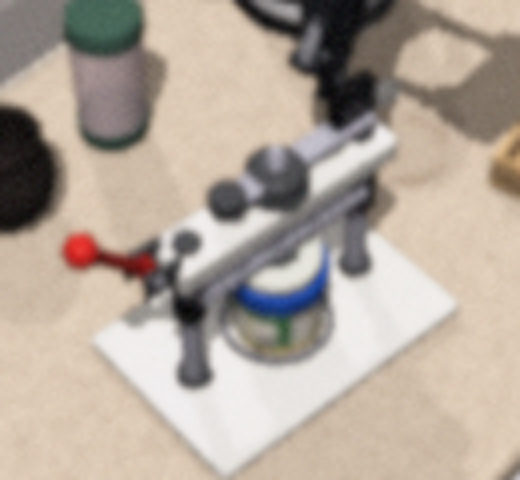

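The grip now lies over the right column end, near crop (365,130), with the fingers behind it, so the push works.

>>> drive_tool(
  increments=[
    {"delta_pos": [-10.8,-3.0,0],"turn": 0,"jaw": -1},
    {"delta_pos": [-10.2,-4.7,0],"turn": 0,"jaw": -1},
    {"delta_pos": [-9.5,-6.1,0],"turn": 0,"jaw": -1},
    {"delta_pos": [-8.4,-7.4,0],"turn": 0,"jaw": -1},
    {"delta_pos": [-7.2,-8.7,0],"turn": 0,"jaw": -1},
    {"delta_pos": [-5.8,-9.6,0],"turn": 0,"jaw": -1},
    {"delta_pos": [-4.3,-10.3,0],"turn": 0,"jaw": -1},
    {"delta_pos": [-2.8,-10.9,0],"turn": 0,"jaw": -1},
  ],
)

```text
time: 4.62
tool_pos: [0.4305, 0.0563, 0.3777]
tcp_rot: [3.087, 0.579, -0.0]
wrist_force: [2.0, -1.2, 0.6]
width: -0.001
grip_force: 1.1
```

>>> drive_tool(
  increments=[
    {"delta_pos": [-1.1,-11.2,0],"turn": 0,"jaw": -1},
    {"delta_pos": [0.7,-11.2,0],"turn": 0,"jaw": -1},
    {"delta_pos": [2.2,-11.1,0],"turn": 0,"jaw": -1},
    {"delta_pos": [3.9,-10.5,0],"turn": 0,"jaw": -1},
    {"delta_pos": [5.5,-9.8,0],"turn": 0,"jaw": -1},
    {"delta_pos": [6.8,-9.0,0],"turn": 0,"jaw": -1},
    {"delta_pos": [8.1,-7.7,0],"turn": 0,"jaw": -1},
    {"delta_pos": [9.2,-6.5,0],"turn": 0,"jaw": -1},
  ],
)

```text
time: 5.28
tool_pos: [0.4364, 0.1412, 0.3772]
tcp_rot: [3.087, 0.58, -0.003]
wrist_force: [-1.4, -4.0, -0.6]
width: -0.0
grip_force: 1.7
```

>>> drive_tool(
  increments=[
    {"delta_pos": [10.0,-5.1,0],"turn": 0,"jaw": -1},
    {"delta_pos": [10.7,-3.5,0],"turn": 0,"jaw": -1},
    {"delta_pos": [11.1,-1.9,0],"turn": 0,"jaw": -1},
    {"delta_pos": [11.2,-0.2,0],"turn": 0,"jaw": -1},
  ],
)

```text
time: 5.62
tool_pos: [0.4734, 0.1665, 0.3772]
tcp_rot: [-3.087, -0.579, 0.003]
wrist_force: [-4.0, -3.8, 0.5]
width: 0.005
grip_force: 1.9
```

```bash
python3 - <<'E'
from h import *
print(bot.read_state()['wrist_force'])
s=cam("scene")
cv2.imwrite("pics/a3.png",cv2.resize(cv2.cvtColor(s["pixels"][185:305,245:375],cv2.COLOR_RGB2BGR),None,fx=4,fy=4,interpolation=cv2.INTER_CUBIC))
E
```

```text
[-4.00970059 -3.8078837   0.49911548]
```

View pics/a3.png

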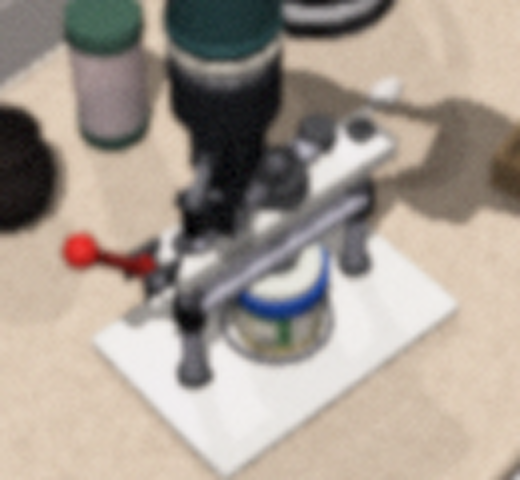

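The grip is now at the left, near crop (210,215), and force has risen to about 4–5 N. The cap should be starting to slide, so I'll track its blue lower edge numerically.

```bash
cat > cap.py <<'E'
from h import *
def edge(im):  # subpixel lower/upper edges of blue band, central columns of the given 4x crop frame or raw
    g=im.astype(float); b=(g[...,2]-g[...,0])   # blue minus red, RGB
    return b
if __name__=="__main__":
    c=cam("scene");b=edge(c["pixels"])[235:285,308:326].mean(1)
    m=b>b.max()/2;i=np.flatnonzero(m);f=lambda a,k:k+(b.max()/2-b[k])/(b[a]-b[k])*(a-k)
    st=bot.read_state();p=st["tool_pos"][:2]-[.4962,.0945];ang=np.arctan2(p[1],p[0]);t=np.array([np.sin(ang),-np.cos(ang)])
    print("blue",round(235+f(i[0],i[0]-1),2),round(235+f(i[-1],i[-1]+1),2),"stick",ang.round(3),"tang N",(-st["wrist_force"][:2]@t).round(2))
E
python3 cap.py; python3 - <<'E'
import cv2,numpy as np
for n in("scene0",):
    im=cv2.imread(f"pics/{n}.png")[...,::-1].astype(float);b=(im[...,2]-im[...,0])[235:285,308:326].mean(1)
    i=np.flatnonzero(b>b.max()/2);f=lambda a,k:k+(b.max()/2-b[k])/(b[a]-b[k])*(a-k)
    print("initial",235+f(i[0],i[0]-1),235+f(i[-1],i[-1]+1))
E
python3 - <<'E'
from h import *
c=cam("scene");print(proj(c,[.4955,.0945,.086]),proj(c,[.4955,.0945,.078]))
E
```

```text
blue 258.93 263.38 stick 1.861 tang N 0.86
initial 256.34850993377484 261.8965909090909
[313.89622    250.31920038] [313.90293404 251.95673826]
```

>>> drive_tool(
  increments=[
    {"delta_pos": [11.1,1.5,0],"turn": 0,"jaw": -1},
    {"delta_pos": [10.8,3.2,0],"turn": 0,"jaw": -1},
    {"delta_pos": [10.2,4.7,0],"turn": 0,"jaw": -1},
    {"delta_pos": [9.4,6.2,0],"turn": 0,"jaw": -1},
  ],
)

```text
time: 6.1
tool_pos: [0.5175, 0.1663, 0.3775]
tcp_rot: [-3.087, -0.579, 0.002]
wrist_force: [-5.3, -0.2, 0.5]
width: 0.002
grip_force: 1.9
```

```bash
python3 cap.py
```

```text
blue 259.22 263.73 stick 1.256 tang N 1.12
```

>>> drive_tool(
  increments=[
    {"delta_pos": [8.4,7.5,0],"turn": 0,"jaw": -1},
    {"delta_pos": [7.1,8.7,0],"turn": 0,"jaw": -1},
    {"delta_pos": [5.8,9.7,0],"turn": 0,"jaw": -1},
    {"delta_pos": [4.2,10.4,0],"turn": 0,"jaw": -1},
  ],
)

```text
time: 6.48
tool_pos: [0.5549, 0.1414, 0.3778]
tcp_rot: [-3.087, -0.579, -0.001]
wrist_force: [-3.7, 2.6, 0.7]
width: 0.004
grip_force: 1.9
```

```bash
python3 cap.py
```

```text
blue 259.59 264.05 stick 0.65 tang N -0.02
```

>>> drive_tool(
  increments=[
    {"delta_pos": [2.6,10.9,0],"turn": 0,"jaw": -1},
    {"delta_pos": [1.0,11.2,0],"turn": 0,"jaw": -1},
  ],
)

```text
time: 6.7
tool_pos: [0.5658, 0.1223, 0.3778]
tcp_rot: [-3.086, -0.579, -0.001]
wrist_force: [-3.4, 4.2, 0.7]
width: 0.003
grip_force: 2.2
```

```bash
python3 cap.py
```

```text
blue 259.69 264.15 stick 0.356 tang N 1.65
```

>>> drive_tool(
  increments=[
    {"delta_pos": [-0.7,11.2,0],"turn": 0,"jaw": -1},
    {"delta_pos": [-2.4,11.0,0],"turn": 0,"jaw": -1},
  ],
)

```text
time: 6.92
tool_pos: [0.5707, 0.1009, 0.3778]
tcp_rot: [-3.086, -0.578, -0.001]
wrist_force: [-2.9, 5.3, -0.7]
width: 0.001
grip_force: 2.6
```

```bash
python3 cap.py
```

```text
blue 259.62 264.15 stick 0.062 tang N 2.79
```

>>> drive_tool(
  increments=[
    {"delta_pos": [-3.9,10.5,0],"turn": 0,"jaw": -1},
  ],
)

```text
time: 7.05
tool_pos: [0.5709, 0.0903, 0.3779]
tcp_rot: [-3.085, -0.578, -0.002]
wrist_force: [-1.9, 7.1, -0.4]
width: 0.002
grip_force: 2.8
```

```bash
python3 cap.py
```

```text
blue 259.67 264.12 stick -0.081 tang N 3.3
```

>>> drive_tool(
  increments=[
    {"delta_pos": [0,0,0],"turn": 0,"jaw": -1},
  ],
)

```text
time: 7.18
tool_pos: [0.571, 0.089, 0.378]
tcp_rot: [3.088, 0.577, 0.003]
wrist_force: [-0.3, 1.9, -0.4]
width: -0.002
grip_force: 1.0
```

The cap has stopped sinking and force rises to about 7 N moving, so it's home and the pad bears on it. I'll back off and go to the lever.

```bash
cat > lev.py <<'E'
from circ import *
_,c=rows(p0,.85-.15*np.arange(49))
c=np.array([c[0],c[1],.378]);print("cmd",c)
c=c+M@np.array([3.9+2.4+.7,-10.5-11-11.2,0])/1000; c[2]+=.075;print("after retreat",c)
yaw=-.115;Y=np.array([-np.sin(yaw),np.cos(yaw)]);O=np.array([.496,.0945])
B=lambda a,e=0:np.array([*(O+Y*(.122+.078*np.cos(a))),.176+.078*np.sin(a)+.013+.173+e])
wp=[np.array([*B(.86)[:2],.453]),B(.86,.006)]+[B(a) for a in(.86,.75,.65,.55,.45,.35,.25,.17,.1,.05,0)]
for w in wp:
    d=(1000*(M.T@(w-c))).round(1);c=c+M@d/1000;print(d.tolist())
E
python3 lev.py
```

```text
cmd [0.57106949 0.08951502 0.378     ]
after retreat [0.56574284 0.12252883 0.45307247]
[5.6, -152.0, 0.4]
[-0.0, 0.0, 25.9]
[-0.0, 0.0, 6.0]
[2.9, -5.4, 6.0]
[2.3, -4.4, 5.9]
[2.1, -3.9, 6.5]
[1.7, -3.3, 6.8]
[1.4, -2.7, 7.2]
[1.1, -2.0, 7.5]
[0.6, -1.1, 6.1]
[0.3, -0.7, 5.4]
[0.2, -0.2, 3.9]
[0.0, -0.1, 3.9]
```

>>> drive_tool(
  increments=[
    {"delta_pos": [3.9,-10.5,0],"turn": 0,"jaw": -1},
    {"delta_pos": [2.4,-11.0,0],"turn": 0,"jaw": -1},
    {"delta_pos": [0.7,-11.2,0],"turn": 0,"jaw": -1},
    {"delta_pos": [0,0,-37.5],"turn": 0,"jaw": -1},
    {"delta_pos": [0,0,-37.5],"turn": 0,"jaw": -1},
    {"delta_pos": [0,0,0],"turn": 0,"jaw": -1},
  ],
)

```text
time: 7.68
tool_pos: [0.5668, 0.1243, 0.4615]
tcp_rot: [3.087, 0.582, 0.021]
wrist_force: [2.4, -0.3, 2.2]
width: -0.004
grip_force: 0.0
```

>>> drive_tool(
  increments=[
    {"delta_pos": [1.4,-38,0],"turn": 0,"jaw": -1},
    {"delta_pos": [1.4,-38,0],"turn": 0,"jaw": -1},
    {"delta_pos": [1.4,-38,0],"turn": 0,"jaw": -1},
    {"delta_pos": [1.4,-38,0],"turn": 0,"jaw": -1},
    {"delta_pos": [0,0,26],"turn": 0,"jaw": -1},
    {"delta_pos": [0,0,0],"turn": 0,"jaw": -1},
    {"delta_pos": [0,0,0],"turn": 0,"jaw": -1},
  ],
)

```text
time: 8.27
tool_pos: [0.5143, 0.2669, 0.425]
tcp_rot: [3.085, 0.582, -0.006]
wrist_force: [0.6, 0.3, 0.5]
width: -0.003
grip_force: 0.0
```

```bash
python3 cap.py; python3 - <<'E'
from h import *
s=cam("scene")
a=cv2.imread("pics/scene0.png")[185:305,245:375];b=cv2.cvtColor(s["pixels"][185:305,245:375],cv2.COLOR_RGB2BGR)
cv2.imwrite("pics/a4.png",cv2.resize(np.hstack([a,b]),None,fx=3,fy=3,interpolation=cv2.INTER_CUBIC))
E
```

```text
blue 259.65 264.13 stick 1.461 tang N 0.45
```

View pics/a4.png

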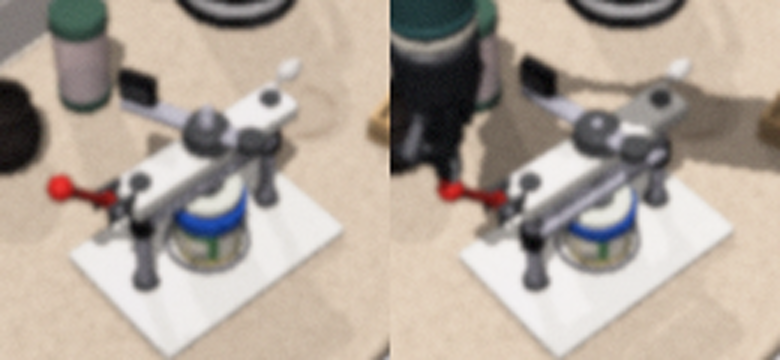

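The cap clearly sits lower than at the start and the fingers stand over the red ball. I'll measure the grip angle after springback.

```bash
python3 - <<'E'
from h import *
from circ import C
a=cv2.cvtColor(cv2.imread("pics/scene0.png"),cv2.COLOR_BGR2RGB);s=cam("scene")
for im in(a,s["pixels"]):
    m=(im[195:232,280:312].max(2)<55).astype(np.uint8);n,l,st,ce=cv2.connectedComponentsWithStats(m)
    i=1+st[1:,4].argmax();c=ce[i]+[280,195];p=ray(s,*c,.219);d=p[:2]-C;print(st[i,4],c,p,np.hypot(*d),np.arctan2(d[1],d[0]))
t=cam("top");im=t["pixels"]
m=(im[205:250,255:300].max(2)<55).astype(np.uint8);n,l,st,ce=cv2.connectedComponentsWithStats(m)
for i in range(1,n):
    if st[i,4]>15:print("top",st[i],ray(t,*(ce[i]+[255,205]),.23))
E
```

```text
96 [290.5625     213.89583333] [0.56538442 0.11974923 0.219     ] 0.0736478617046328 0.3499355138534984
101 [294.00990099 210.63366337] [0.56737303 0.10324768 0.219     ] 0.07170859128739734 0.12229390952615685
top [19  6 13 15 96] [0.5684432  0.10001487 0.23      ]
```

Net turn is about 6.5 rad after springback. The peak was about 0.6 rad past cap-home, so the pad still bears. Now the lever.

>>> drive_tool(
  increments=[
    {"delta_pos": [0,0,6],"turn": 0,"jaw": -1},
    {"delta_pos": [2.9,-5.4,6],"turn": 0,"jaw": -1},
    {"delta_pos": [2.3,-4.4,5.9],"turn": 0,"jaw": -1},
    {"delta_pos": [2.1,-3.9,6.5],"turn": 0,"jaw": -1},
    {"delta_pos": [1.7,-3.3,6.8],"turn": 0,"jaw": -1},
    {"delta_pos": [1.4,-2.7,7.2],"turn": 0,"jaw": -1},
  ],
)

```text
time: 8.97
tool_pos: [0.5191, 0.2892, 0.3902]
tcp_rot: [-3.085, -0.577, -0.008]
wrist_force: [0.3, 2.3, 4.3]
width: -0.004
grip_force: 1.8
```

>>> drive_tool(
  increments=[
    {"delta_pos": [1.1,-2.0,7.5],"turn": 0,"jaw": -1},
    {"delta_pos": [0.6,-1.1,6.1],"turn": 0,"jaw": -1},
    {"delta_pos": [0.3,-0.7,5.4],"turn": 0,"jaw": -1},
    {"delta_pos": [0.2,-0.2,3.9],"turn": 0,"jaw": -1},
    {"delta_pos": [0,0,0],"turn": 0,"jaw": -1},
    {"delta_pos": [0,0,0],"turn": 0,"jaw": -1},
  ],
)

```text
time: 9.47
tool_pos: [0.5183, 0.2922, 0.3642]
tcp_rot: [3.086, 0.579, -0.004]
wrist_force: [0.0, 0.9, 0.3]
width: 0.006
grip_force: 0.0
```

>>> drive_tool(
  increments=[
    {"delta_pos": [0,0,2],"turn": 0,"jaw": -1},
    {"delta_pos": [0,0,1.5],"turn": 0,"jaw": -1},
    {"delta_pos": [0,0,0],"turn": 0,"jaw": -1},
  ],
)

```text
time: 9.72
tool_pos: [0.5186, 0.2925, 0.3622]
tcp_rot: [3.087, 0.579, -0.0]
wrist_force: [-0.3, -0.6, 2.0]
width: 0.001
grip_force: 0.9
```

Pressing in small steps until the stop shows up in the force.

>>> drive_tool(
  increments=[
    {"delta_pos": [0,0,1.5],"turn": 0,"jaw": -1},
    {"delta_pos": [0,0,0],"turn": 0,"jaw": -1},
  ],
)

```text
time: 9.88
tool_pos: [0.5186, 0.2925, 0.3619]
tcp_rot: [3.087, 0.579, 0.0]
wrist_force: [-3.7, -1.4, 7.7]
width: -0.002
grip_force: 3.6
```

>>> drive_tool(
  increments=[
    {"delta_pos": [0,0,1],"turn": 0,"jaw": -1},
    {"delta_pos": [0,0,0],"turn": 0,"jaw": -1},
  ],
)

```text
time: 10.05
tool_pos: [0.5186, 0.2925, 0.3617]
tcp_rot: [3.087, 0.579, 0.001]
wrist_force: [-5.0, -1.9, 11.1]
width: -0.002
grip_force: 5.4
```

The lever is at its stop: height unchanged while the force climbs to 11 N. I'll lift off and check.

>>> drive_tool(
  increments=[
    {"delta_pos": [0,0,-20],"turn": 0,"jaw": -1},
    {"delta_pos": [0,0,-35],"turn": 0,"jaw": -1},
    {"delta_pos": [0,0,-35],"turn": 0,"jaw": -1},
    {"delta_pos": [-7,-30,0],"turn": 0,"jaw": -1},
    {"delta_pos": [-7,-30,0],"turn": 0,"jaw": -1},
    {"delta_pos": [-7,-30,0],"turn": 0,"jaw": -1},
    {"delta_pos": [-7,-30,0],"turn": 0,"jaw": -1},
    {"delta_pos": [0,0,0],"turn": 0,"jaw": -1},
  ],
)

```text
time: 10.72
tool_pos: [0.4464, 0.3978, 0.4492]
tcp_rot: [-3.084, -0.584, 0.002]
wrist_force: [-0.4, 0.6, 0.2]
width: 0.002
grip_force: 0.0
```

```bash
python3 cap.py; python3 - <<'E'
from h import *
from circ import C
s=cam("scene");t=cam("top");im=s["pixels"]
m=(im[195:232,280:312].max(2)<55).astype(np.uint8);n,l,st,ce=cv2.connectedComponentsWithStats(m)
i=1+st[1:,4].argmax();p=ray(s,*(ce[i]+[280,195]),.219);d=p[:2]-C;print("grip",st[i,4],np.arctan2(d[1],d[0]))
P=[]
for c,bx in((t,(205,240,285,295)),(s,(250,235,300,285))):
    _,m=blob(c,(0,120,60),(12,255,255),bx);D=cv2.distanceTransform(m,cv2.DIST_L2,5);y,x=np.unravel_index(D.argmax(),D.shape);P.append((c,(x+bx[0],y+bx[1])))
print("ball",tri(P))
a=cv2.cvtColor(t["pixels"][190:310,205:365],cv2.COLOR_RGB2BGR);b=cv2.cvtColor(im[185:305,245:375],cv2.COLOR_RGB2BGR)
cv2.imwrite("pics/a5.png",cv2.resize(np.hstack([a,b]),None,fx=2.7,fy=2.7,interpolation=cv2.INTER_CUBIC))
E
```

```text
blue 259.75 264.15 stick 1.731 tang N -0.17
grip 85 0.11676301714410137
ball [0.52043996 0.29176555 0.17510398]
```

View pics/a5.png

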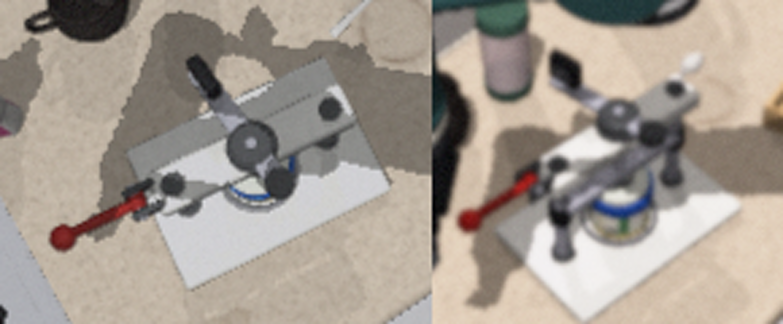

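The picture shows the lever flat (ball at z 0.175, flat is 0.176), the crank still where it was left, the cap home and the robot clear. Handing in.

```bash
python3 -c "
from workcell import bot
print(bot.finish_job())"
```

```text
the job is handed in; nothing more can be done
None
```

Job handed in at about 11 s: the cap is pushed home, the red lever is flat at its stop and the robot is clear; that the pad still bears is inferred from crank force and angle (about 0.4 rad springback), not measured directly.

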